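# Set up the cleaning cradle for a brass telescope

## Robot

A 7-joint arm with a two-finger parallel gripper is mounted at the origin on the work surface. World frame = base frame: x ahead of the robot, y to its left, z up, the work surface at z = 0. Lengths are in m, angles in rad, forces in N, time in s.
With the tool pointing down it reaches from about 0.425 to 0.875 m from the base axis. Payload 4.7 kg.
Tool frame: the origin (TCP) lies midway between the tips of the shut fingers; the grasp point (between the pads) lies 19 mm behind it; z points along the fingers, y is the line along which they close (so a half turn about z gives the same grasp; the last joint's range is limited). The gripper opens to 87 mm and grips with 3 to 60 N. Pads are 19 mm wide; open, the fingers measure 117 mm over their backs; the gripper's body (75 mm by 190 mm) begins 51 mm behind the grasp point.
Start: joints at [1.138, 0.321, -0.07, 1.45, 0.023, 1.371, -0.057], TCP at [0.281, -0.586, 0.223] pointing down, gripper open.
Joint ranges: [-2.86, 2.86], [-0.3, 2.09], [-1.38, 1.24], [0.06, 2.45], [-1.56, 4.7], [0.09, 2.05], [-2.69, 2.69]. Speed limits (rad/s): [2.57, 2.57, 3.14, 3.14, 3.14, 3.14, 3.14].

## Interface

Orientations are given as a rotation vector (axis times angle).
In Python, from bench import ctrl gives the robot as it stands.
- The arm moves only by the shell command python3 inch.py 'ROWS' [FORCE]. ROWS is rows parted by semicolons, their numbers by spaces, 1 to 20 of them, each of 5 numbers: dx, dy, dz in m, then a turn about the tool's z in rad, then the opening from 0.0 (shut) to 1.0 (fully open); each row is the pose to reach, as a shift and turn from the pose commanded when the command began, along the tool's axes at that moment; what a row does not reach only later rows make up. A row lasts 1/10 s, in which the tool goes at most 0.05 m and 0.15 rad, less where a joint would pass 70% of its speed; a pose out of reach is approached as far as the arm can. The fingers move at their own pace and stop on an object; FORCE is the grip in N (left out, the last holds). Time passes only in rows, so rows that do not move let the fingers close. It prints the time, the measured TCP pose, the force, the opening and the grip force at its end.
- ctrl.get_state(): the state, without advancing time (a new reading comes with each control period).
- ctrl.get_image(name): name is "side" or "top" or "wrist"; returns the picture (384x512x3 uint8, red, green, blue); there is no depth.
- ctrl.camera_model(name): a dict with "vertical_fov" (degrees; the focal length in pixels is half the picture's height over the tangent of half this angle, whatever the lens; pixels are square), "cx", "cy" (the principal point, pixels), "k1" (the pictures are not rectified: a ray, as slopes to the right and down, at radius r is drawn at 1 + k1 r^2 times it, then the intrinsics apply), "rvec" (rotation vector, rad) and "tvec" (3), from world to camera coordinates, as OpenCV has them; the wrist camera has in their place "hand_eye" (4x4, takes a point from camera to tool coordinates, whose origin is the TCP and whose axes are the flange's). Camera axes: x right, y down, z forward; pixel columns grow to the right and rows downward; lengths in m; the calibration is good to about 2 mm. A picture is of the moment at which its call begins: read the wrist's pose just before it. camera_model takes no time and is no camera call.
- ctrl.close_job(): hands the job in; it is judged then, once.
The state is a dict: "time": time; "joint_positions": joint angles; "qd": joint speeds; "joint_torque": joint torques, N m; "position": TCP position; "tool_rot": TCP orientation; "ft_force": force on the tool from outside, world axes, zero at the start; "torque": the same for the moment, N m; "grip_width": opening from 0.0 (shut) to 1.0 (fully open); "grip_force": force on a finger pad.
Only numpy, scipy, OpenCV 4.12 (cv2) and the standard library are available. Lean on these libraries where they do the work, as an engineer would, in place of code of your own. Each camera call takes 0.05 s, during which the arm holds its last target. There are 200 camera calls.

## Task

The cleaning cradle on the museum's work table is missing one of its two forks. Slide the loose fork post that matches the height of the fitted one fully down onto the bare stub until the spring button pops out through its hole, and then lay the brass telescope gently to rest across both forks. Leave everything else on the table where it stands.

Things in the scene. Friction and masses are not known exactly. Their poses are not given: they have to be found in the camera images.
- cradle: Cleaning cradle fixed to the table: dark base plate 80 mm along x, 170 mm along y, 16 mm thick. At y = +55 mm stands a complete fork post, same as the tall loose one, ledge towards +x. At y = -55 mm stands the bare steel stub, button on its +x side. Origin: centre of the plate's underside; z up
- stub_foot (a point): Foot of the bare upright stub: on its axis, at the top of the base plate (16 mm above the table). Stub 29 mm in diameter, 70 mm tall, its top 10 mm tapering to 18 mm. Axes as the cradle
- button (a joint): Spring button in the stub, 40 mm above its foot, 7 mm wide, sticking out 6.5 mm to the cradle's +x; its upper side slopes, so a tube coming down wedges it in. Metres: 0 = fully out, up to 0.009 as pressed in (2.4 N to start, 0.8 N more per mm; pushing a post down past it takes about 4 to 20 N)
- rest (a point): Point midway between the two forks where the middle of the telescope's axis lies when it rests in both notches: 191 mm above the table. Axes as the cradle; the telescope lies along y
- tall_post: Taller of two loose aluminium fork posts, standing upright. Round tube 125 mm long (38 mm outside, 31 mm inside, open below, hollow all the way), then a solid head block, then a V fork. Origin: centre of the open foot; z up; x towards the ledge of its fork and the button hole below it. 0.3 kg
- post_head (a point): Centre of the tall post's head block, 140 mm above its foot: 30 mm high, 44 mm along x, 38 mm along y (flat faces to grasp). Above it the V notch, bottom 155 mm above the foot; prongs 20 mm thick along y lean out 45 degrees to 29 mm each side, up to 26 mm above the notch bottom; only the +x prong has a flat ledge, out to x = 49 mm. Axes as the post
- post_hole (a point): Button hole in the tall post's tube wall, on its +x side: 12 mm wide, 33 to 54 mm above the foot. When the foot is down on the cradle's plate and the post's x points along the cradle's x (within about 8 degrees), the button pops out in it
- short_post: The other loose fork post, alike but shorter: tube 80 mm, notch bottom 110 mm above its foot; too low for this cradle. Origin: centre of the foot; z up; x towards its ledge
- telescope: Brass telescope lying on the table, 200 mm long along its own y. Round barrel 28 mm in diameter; at each end an eight-sided collar 36 mm across flats, 20 mm long (80 to 100 mm from the middle). Origin: on its axis at mid-length, 18 mm above the table at the start. Either end may go either way. 0.35 kg
- oil_bottle: Bystander: upright plastic oil bottle, 44 mm diameter, 110 mm tall. Origin: centre of its underside
- polish_tin: Bystander: low green tin, 64 mm diameter, 45 mm tall. Origin: centre of its underside
- glass_jar: Bystander: amber jar, 60 mm diameter, 85 mm tall. Origin: centre of its underside
- spray_can: Bystander: upright spray can, 54 mm diameter, 170 mm tall. Origin: centre of its underside
- paper_cup: Bystander: open paper cup, 64 mm diameter, 75 mm tall. Origin: centre of its underside
- hammer: Bystander: hammer lying flat, 240 mm long along its own x, handle to -x. Origin: centre of its underside
- brush: Bystander: brush lying flat, 150 mm long along its own x, handle to -x. Origin: centre of its underside

How it is judged:
On the way:
1. the tall post is fully down on the stub with the button out through its hole (horizontal distance between tall_post and stub_foot below 0.004 m and z of tall_post in the frame of stub_foot between -0.004 and 0.004 m and angle between the z axis of tall_post and the z axis of cradle, either way round below 0.07 rad and value of joint button below 0.002 m), for 0.2 s.
At the end, for the whole second after the job is handed in: The tall post is fully down on the stub (within 4 mm, upright within 4 degrees), button out within 2 mm, and the telescope rests in both notches: within 6 mm across, 5 mm in height, 20 mm lengthwise of the rest point and 4 degrees of the cradle; all at rest (all of step 1 and x of telescope in the frame of rest between -0.006 and 0.006 m and z of telescope in the frame of rest between -0.005 and 0.005 m and y of telescope in the frame of rest between -0.02 and 0.02 m and angle between the y axis of telescope and the y axis of cradle, either way round below 0.07 rad and linear speed of each of telescope, tall_post below 0.02 m/s and angular speed of each of telescope, tall_post below 0.15 rad/s); the robot touches nothing.
It fails at once if another thing on the table (the short post or a bystander) is moved by more than 30 mm (distance of any of short_post, oil_bottle, polish_tin, glass_jar, spray_can, paper_cup, hammer, brush from where it was at the start of the episode above 0.03 m).
It fails at once if the telescope is dropped or pressed into the forks with more than 40 N (contact force between telescope and cradle above 40 N or contact force between telescope and tall_post above 40 N).
It also fails if it takes over 67 s, if anything falls off the work surface, if the arm or the gripper's body presses on something with over 40 N, if the wrist force passes 120 N, or if a joint passes its speed limit or range.

## Working session

There is one attempt and no reset: what is moved stays moved. The work goes in short steps, Python scripts to look and compute and a shell command to move; the robot and the scene stay as the last step left them, time stands still between calls to the robot, and variables do not carry over. Pictures are saved under pics/ and viewed, at most 12 in all, crops included, and the job is handed in when it is done.

```bash
ls; mkdir -p pics; cat > h.py <<'E'
import numpy as np, cv2
from scipy.spatial.transform import Rotation as R
from bench import ctrl
def cam(n):
    m=ctrl.camera_model(n); f=192/np.tan(np.radians(m["vertical_fov"])/2)
    if "rvec" in m:
        Rc=R.from_rotvec(np.ravel(m["rvec"])).as_matrix(); t=np.ravel(m["tvec"])
        return dict(f=f,cx=m["cx"],cy=m["cy"],k=m["k1"],R=Rc,t=t)
    s=ctrl.get_state(); T=np.eye(4);T[:3,:3]=R.from_rotvec(s["tool_rot"]).as_matrix();T[:3,3]=s["position"]
    W=np.linalg.inv(T@np.array(m["hand_eye"]))
    return dict(f=f,cx=m["cx"],cy=m["cy"],k=m["k1"],R=W[:3,:3],t=W[:3,3])
def _K(c): return np.array([[c["f"],0,c["cx"]],[0,c["f"],c["cy"]],[0,0,1]]),np.array([c["k"],0,0,0.])
def ray(c,u,v):
    K,D=_K(c); p=cv2.undistortPoints(np.array([[[u,v]]],float),K,D,None,None)[0,0] if 0 else cv2.undistortPointsIter(np.array([[[u,v]]],float),K,D,None,None,(3,100,1e-10))[0,0]
    d=c["R"].T@np.array([p[0],p[1],1]); return -c["R"].T@c["t"],d
def onplane(c,u,v,z):
    o,d=ray(c,u,v); return o+d*(z-o[2])/d[2]
def proj(c,P):
    K,D=_K(c); return cv2.projectPoints(np.array(P,float).reshape(-1,1,3),cv2.Rodrigues(c["R"])[0],c["t"],K,D)[0][:,0]
def tri(c1,p1,c2,p2):
    A=[];b=[]
    for c,p in((c1,p1),(c2,p2)):
        o,d=ray(c,*p);d/=np.linalg.norm(d);M=np.eye(3)-np.outer(d,d);A.append(M);b.append(M@o)
    x,*_=np.linalg.lstsq(np.vstack(A),np.hstack(b),rcond=None); return x
def grab(n,path=None):
    c=cam(n); im=np.array(ctrl.get_image(n)); 
    if path: cv2.imwrite(path,im[:,:,::-1])
    return c,im
E
cat > snap.py <<'E'
from h import *
for n in("side","top"): 
    c,im=grab(n,f"pics/{n}0.png"); print(n,-c["R"].T@c["t"],c["f"],c["R"][2],c["k"])
a=[cv2.imread(f"pics/{n}0.png") for n in("side","top")]
s=ctrl.get_state(); print({k:np.round(v,3) for k,v in s.items()})
E
python3 snap.py
```

```text
bench.py
inch.py
pics
side [0.32259876 0.9715647  1.03026615] 489.14704933415715 [ 0.19341083 -0.69343532 -0.69407471] -0.15167051434770112
top [0.3590511  0.0883813  1.31920963] 373.6187175895816 [ 0.17953826 -0.00476781 -0.98373944] 0.026369969079200174
{'time': np.float64(0.1), 'joint_positions': array([ 1.138,  0.322, -0.07 ,  1.452,  0.023,  1.371, -0.057]), 'qd': array([ 0.001, -0.003,  0.   , -0.004,  0.001,  0.   ,  0.   ]), 'joint_torque': array([ 0.0000e+00, -4.9257e+01, -4.0600e-01, -3.1340e+01, -6.4000e-02,
        4.0000e-02,  0.0000e+00]), 'position': array([ 0.281, -0.586,  0.222]), 'tool_rot': array([-3.062e+00, -6.960e-01,  1.000e-03]), 'ft_force': array([-0.104,  0.186,  0.558]), 'torque': array([ 0.026, -0.016,  0.011]), 'grip_force': np.float64(0.0), 'grip_width': np.float64(1.0)}
```

View pics/top0.png

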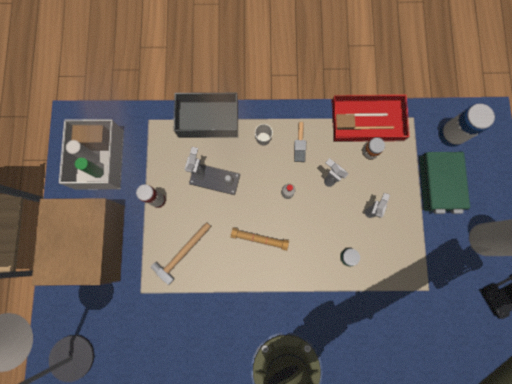

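View pics/side0.png

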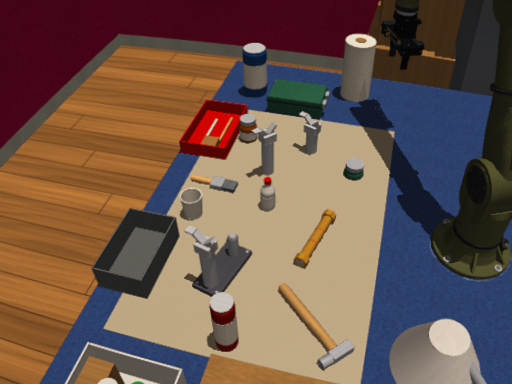

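The top view shows the cradle at about (215,180) with the bare stub at (228,178) and the fitted fork at (193,158). The tall post is at about (335,170), the short one at (381,205), and the telescope runs from (234,234) to (287,244). The side view shows the tall post at (267,150) and the stub at (233,243). I'll enlarge those areas next.

```bash
python3 - <<'E'
import cv2,numpy as np
t=cv2.imread("pics/top0.png");s=cv2.imread("pics/side0.png")
def c(im,x,y,w,h,k): return cv2.resize(im[y:y+h,x:x+w],None,fx=k,fy=k,interpolation=cv2.INTER_CUBIC)
a=c(t,180,140,66,60,6)[:300,:396];b=c(t,310,150,66,50,6)
d=c(s,180,215,100,75,4);e=c(s,235,115,100,75,4)
m=np.zeros((600,800,3),np.uint8)
m[:300,:396]=a;m[:300,404:800]=b;m[300:,:400]=d;m[300:,400:]=e
cv2.imwrite("pics/m1.png",m)
E
```

```text
(no output)
```

View pics/m1.png

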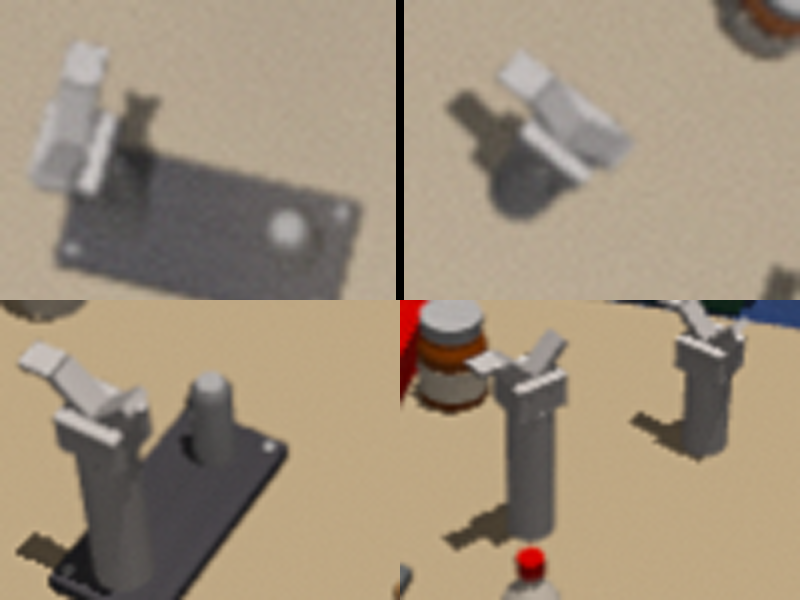

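The enlarged crops show the stub top at top-view (228,178), with the cradle's ledge side facing image-up. In the top view the tall post's ledge tip is near (329.7,161.7) and its other prong tip near (345,175). I'll turn these into positions.

```bash
python3 - <<'E'
from h import *
c=cam("top");s=cam("side")
P=lambda u,v,z:onplane(c,u,v,z)[:2]
print("stub",P(228,178.3,.086))
print("corner",P(240.2,173.8,.016),P(189.3,183.5,.016)); 
L=P(329.7,161.7,.181);Q=P(345.2,175,.181);print("ledge,prong",L,Q)
d=L-Q;print("ax",np.degrees(np.arctan2(d[1],d[0])),np.linalg.norm(d))
im=cv2.imread("pics/top0.png");hsv=cv2.cvtColor(im,cv2.COLOR_BGR2HSV)
m=((hsv[...,0]>10)&(hsv[...,0]<25)&(hsv[...,1]>150)&(hsv[...,2]>90)).astype(np.uint8);m[:,:225]=0;m[:225]=0;m[260:]=0;m[:,300:]=0
r=cv2.minAreaRect(cv2.findNonZero(m));print(r,m.sum())
b=cv2.boxPoints(r);w=[P(*p,.018) for p in b];print(np.round(w,4),np.mean(w,0))
# table vs obstacles
for n,p in dict(tin=(351,257,.045),bottle=(289,187,.11),jar=(377,145,.085),short=(381,200,.136),spray=(147,191,.17),cup=(264,131,.075),brush=(300,150,.01),hammer=(180,255,.02)).items(): print(n,P(*p))
# dark plate
g=im.max(2);m=(g<95).astype(np.uint8);m[:,:185]=0;m[:,245:]=0;m[:160]=0;m[200:]=0
h=cv2.findContours(m,0,1)[0];h=max(h,key=cv2.contourArea);print(cv2.approxPolyDP(h,2,True)[:,0].tolist())
E
```

```text
stub [0.62726885 0.18788566]
corner [0.65859313 0.15005646] [0.62468314 0.33077833]
ledge,prong [ 0.65728381 -0.13874296] [ 0.61411494 -0.18520991]
ax 47.1072098448038 0.0634249869563517Traceback (most recent call last):
  File "<stdin>", line 10, in <module>
cv2.error: OpenCV(4.12.0) /io/opencv/modules/imgproc/src/convhull.cpp:143: error: (-215:Assertion failed) total >= 0 && (depth == CV_32F || depth == CV_32S) in function 'convexHull'
```

```bash
python3 - <<'E'
from h import *
c=cam("top")
P=lambda u,v,z:onplane(c,u,v,z)[:2]
im=cv2.imread("pics/top0.png");hsv=cv2.cvtColor(im,cv2.COLOR_BGR2HSV)
print(hsv[239,260],hsv[234,236],hsv[260,260])
m=((hsv[...,1]>150)).astype(np.uint8);m[:,:225]=0;m[:225]=0;m[260:]=0;m[:,300:]=0
r=cv2.minAreaRect(cv2.findNonZero(m));print(r,m.sum())
w=np.array([P(*p,.018) for p in cv2.boxPoints(r)]);print(np.round(w,4),w.mean(0))
for n,p in dict(tin=(351,257,.045),bottle=(289,187,.11),jar=(377,145,.085),short=(381,200,.136),spray=(147,191,.17),cup=(264,131,.075),brush=(300,150,.01),hammer=(180,255,.02)).items(): print(n,P(*p))
s=ctrl.get_state();print(R.from_rotvec(s["tool_rot"]).as_matrix().round(3)); print(np.round(ctrl.camera_model("wrist")["hand_eye"],3),cam("wrist")["f"])
E
python3 - <<'E'
from h import *
c=cam("top")
P=lambda u,v,z:onplane(c,u,v,z)[:2]
im=cv2.imread("pics/top0.png");hsv=cv2.cvtColor(im,cv2.COLOR_BGR2HSV)
m=((hsv[...,1]>95)).astype(np.uint8);m[:,:225]=0;m[:225]=0;m[260:]=0;m[:,300:]=0
r=cv2.minAreaRect(cv2.findNonZero(m));print(r,m.sum())
w=np.array([P(*p,.018) for p in cv2.boxPoints(r)]);print(np.round(w,4),w.mean(0))
for n,p in dict(tin=(351,257,.045),bottle=(289,187,.11),jar=(377,145,.085),short=(381,200,.136),spray=(147,191,.17),cup=(264,131,.075),brush=(300,150,.01),hammer=(180,255,.02)).items(): print(n,P(*p))
s=ctrl.get_state();print(R.from_rotvec(s["tool_rot"]).as_matrix().round(3)); print(np.round(ctrl.camera_model("wrist")["hand_eye"],3),cam("wrist")["f"])
E
```

```text
((259.3885498046875, 238.47378540039062), (58.23324966430664, 9.676912307739258), 13.240520477294922) 454
[[ 0.436   0.1853]
 [ 0.4685  0.1778]
 [ 0.4208 -0.0182]
 [ 0.3887 -0.0098]] [0.42848865 0.08380156]
tin [ 0.36287432 -0.22298409]
bottle [ 0.59108882 -0.01523143]
jar [ 0.73995778 -0.32217667]
short [ 0.54131243 -0.3061602 ]
spray [0.57049219 0.43293698]
cup [0.79719159 0.06437178]
brush [ 0.74681571 -0.066883  ]
hammer [0.37473141 0.3553731 ]
[[ 0.902  0.432 -0.001]
 [ 0.432 -0.902  0.002]
 [-0.    -0.002 -1.   ]]
[[ 0.001 -0.964 -0.266  0.074]
 [ 1.     0.001  0.002 -0.001]
 [-0.001 -0.266  0.964 -0.161]
 [ 0.     0.     0.     1.   ]] 311.896146702955
```

```bash
python3 inch.py '.494 -.226 -.12 -.374 1;.494 -.226 -.12 -.374 1;.494 -.226 -.12 -.374 1;.494 -.226 -.12 -.374 1;.494 -.226 -.12 -.374 1;.494 -.226 -.12 -.374 1;.494 -.226 -.12 -.374 1;.494 -.226 -.12 -.374 1;.494 -.226 -.12 -.374 1;.494 -.226 -.12 -.374 1;.494 -.226 -.12 -.374 1;.494 -.226 -.12 -.374 1;.494 -.226 -.12 -.374 1;.494 -.226 -.12 -.374 1;.494 -.226 -.12 -.374 1' && python3 - <<'E'
from h import *
c,im=grab("wrist","pics/w1.png");np.save("w1.npy",c,allow_pickle=True)
s=ctrl.get_state();print(s["position"],R.from_rotvec(s["tool_rot"]).as_matrix().round(3).tolist(),s["joint_positions"])
print(proj(c,[[.629,-.169,.155],[.657,-.139,.181]]))
E
```

```text
time: 1.6
position: [0.6276, -0.1714, 0.342]
tool_rot: [2.882, 1.248, -0.003]
ft_force: [-0.0, -0.5, 0.3]
grip_width: 1.0
grip_force: 0.0
[ 0.6276211  -0.17127472  0.34217298] [[0.684, 0.729, -0.001], [0.729, -0.684, -0.001], [-0.001, -0.0, -1.0]] [ 0.53733174  0.32799091 -0.42660969  1.23122267  0.13491637  1.61051753
 -0.61717896]
[[254.58617703 170.85960425]
 [254.51028957 136.68207529]]
```

View pics/w1.png

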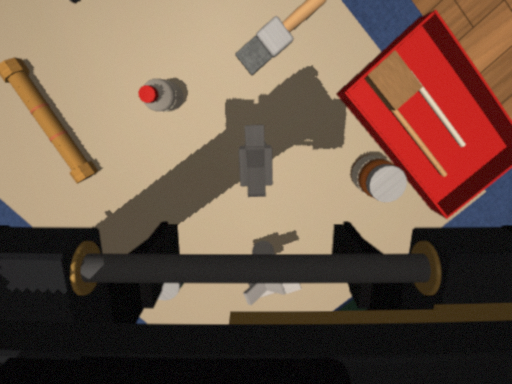

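The wrist view shows the tall post at about (255,160), with the ledge pointing up to row 125 and the other prong ending at row 196. Now I'll measure it.

```bash
python3 - <<'E'
from h import *
c=np.load("w1.npy",allow_pickle=True).item()
im=cv2.imread("pics/w1.png");h=cv2.cvtColor(im,cv2.COLOR_BGR2HSV)
m=(h[...,1]<50).astype(np.uint8);m[:100]=0;m[215:]=0;m[:,:215]=0;m[:,300:]=0
n,l,st,ce=cv2.connectedComponentsWithStats(m);i=1+st[1:,4].argmax();print(st[i],ce[i]);m=(l==i)
for r in range(st[i][1],st[i][1]+st[i][3],4):
    x=np.where(m[r])[0];print(r,x.min(),x.max(),end=' | ')
x0=lambda r:np.where(m[r])[0]
top=st[i][1];bot=top+st[i][3]
xs=[x0(r).mean()+0. for r in (top+5,bot-5)]
A=onplane(c,xs[0],top-.5,.181);B=onplane(c,xs[1],bot-.5,.181);d=A-B
print("\n",A,B,np.linalg.norm(d),np.degrees(np.arctan2(d[1],d[0])))
u=d/np.linalg.norm(d);print("center",A-.049*u,B+.029*u)
np.save("m.npy",m)
E
```

```text
[ 238  125   34   71 1876] [255.10820896 160.83528785]
125 245 263 | 129 245 263 | 133 245 264 | 137 245 264 | 141 245 264 | 145 244 269 | 149 239 271 | 153 239 271 | 157 239 271 | 161 239 271 | 165 240 271 | 169 240 271 | 173 240 271 | 177 240 271 | 181 241 271 | 185 241 265 | 189 248 264 | 193 248 264 | 
 [ 0.66499052 -0.12971492  0.181     ] [ 0.61535171 -0.18579695  0.181     ] 0.07489463004697026 48.48760929576744
center [ 0.6325142  -0.16640673  0.181     ] [ 0.63457238 -0.16408139  0.181     ]
```

```bash
python3 - <<'E'
from h import *
c=np.load("w1.npy",allow_pickle=True).item();m=np.load("m.npy")
for r in range(141,192): 
    x=np.where(m[r])[0];print(r,x.min(),x.max(),end='|')
a=np.radians(48.);u=np.array([np.cos(a),np.sin(a)]);v=np.array([-u[1],u[0]])
for n,p,z in (("headback",(255.5,186),.155),("headback lo",(255.5,186),.125),("headfront lo",(255,145.5),.125),("L",(238.8,165),.155),("Rt",(271.7,165),.155)):
    q=onplane(c,*p,z)[:2];print(n,q,q@u,q@v)
for C in((.6325,-.1664),(.6345,-.164)):print(np.array(C)@u,np.array(C)@v)
E
```

```text
141 245 264|142 245 265|143 245 265|144 245 266|145 244 269|146 240 270|147 240 270|148 239 271|149 239 271|150 239 271|151 238 271|152 239 271|153 239 271|154 239 271|155 239 271|156 239 271|157 239 271|158 239 271|159 239 271|160 239 271|161 239 271|162 239 271|163 240 271|164 239 271|165 240 271|166 239 271|167 239 271|168 240 271|169 240 271|170 240 271|171 239 271|172 239 271|173 240 271|174 240 271|175 240 271|176 240 271|177 240 271|178 240 271|179 240 271|180 240 271|181 241 271|182 241 271|183 241 271|184 241 271|185 241 265|186 248 264|187 248 264|188 248 264|189 248 264|190 248 264|191 248 264|headback [ 0.61761512 -0.18269314] 0.27749772159804914 -0.5812230541991436
headback lo [ 0.61236757 -0.18842245] 0.2697287167401036 -0.5811570230362454
headfront lo [ 0.64647043 -0.15107594] 0.3203018473908598 -0.5815106890860674
L [ 0.62058844 -0.15186135] 0.3023997481989721 -0.5628021659577103
Rt [ 0.64775451 -0.17729932] 0.3016732911765739 -0.6000118141750499
0.2995658095625394 -0.5813824350125658
0.30268761835640284 -0.5812628112082593
```

```bash
python3 inch.py '.006 0 .05 -.02 1;.006 0 .1 -.02 1;.006 0 .14 -.02 1;.006 0 .18 -.02 1;.006 0 .2 -.02 1;.006 0 .21 -.02 1;.006 0 .218 -.02 1;.006 0 .218 -.02 1;.006 0 .218 -.02 1' && python3 - <<'E'
from h import *
s=ctrl.get_state();print(s["position"],s["ft_force"]); T=R.from_rotvec(s["tool_rot"]).as_matrix();print(T.T@(np.array([.6324,-.1666,.124])-s["position"]),np.degrees(np.arctan2(T[1,0],T[0,0])))
E
```

```text
time: 2.55
position: [0.6336, -0.165, 0.126]
tool_rot: [2.867, 1.281, 0.003]
ft_force: [0.2, 0.6, -0.3]
grip_width: 1.0
grip_force: 0.0
[ 0.63356272 -0.16500137  0.12600424] [ 0.18494143  0.55674798 -0.27541709]
[-0.00196832  0.00019637  0.00200291] 48.147985970855736
```

```bash
python3 inch.py '-.002 0 .002 0 1;-.002 0 .002 0 .3;-.002 0 .002 0 .3;-.002 0 .002 0 .3;-.002 0 .002 0 .3;-.002 0 .002 0 .3;-.002 0 .002 0 .2;-.002 0 .002 0 .2;-.002 0 .002 0 .2;-.002 0 .002 0 .2' 45
```

```text
time: 3.55
position: [0.6315, -0.1662, 0.1225]
tool_rot: [2.868, 1.282, 0.0]
ft_force: [0.2, 0.1, -0.6]
grip_width: 0.436
grip_force: 44.9
```

```bash
python3 inch.py '0 0 -.04 0 .2;0 0 -.09 0 .2;0 0 -.13 0 .2;.03 -.04 -.155 .1 .2;.06 -.08 -.155 .25 .2;.09 -.12 -.155 .4 .2;.12 -.16 -.155 .55 .2;.15 -.2 -.155 .7 .2;.18 -.24 -.155 .85 .2;.2 -.28 -.155 1.0 .2;.219 -.32 -.155 1.09 .2;.219 -.32 -.155 1.09 .2;.219 -.32 -.155 1.09 .2;.219 -.32 -.155 1.09 .2' && python3 - <<'E'
from h import *
c,im=grab("wrist","pics/w2.png");np.save("w2.npy",c,allow_pickle=True)
s=ctrl.get_state();T=R.from_rotvec(s["tool_rot"]).as_matrix();print(np.degrees(np.arctan2(T[1,0],T[0,0])),s["position"],s["joint_positions"]); print(proj(c,[[.6273,.1879,.086],[.6273,.1879,.016]]))
E
```

```text
time: 4.95
position: [0.5394, 0.2089, 0.2769]
tool_rot: [3.115, -0.391, -0.001]
ft_force: [0.4, -0.6, -0.9]
grip_width: 0.434
grip_force: 44.9
-14.420987582751824 [0.53981393 0.20815149 0.27693345] [ 0.05656986  0.18551961 -0.54068548  1.53421101  0.09696014  1.44964995
 -2.31087115]
[[255.238626    89.82673644]
 [255.14709348  92.54090813]]
```

View pics/w2.png

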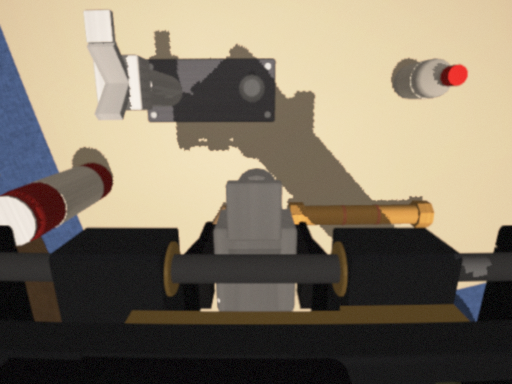

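The wrist view shows the stub nearly end-on at about (252,88). The plate's corners are near (275,59), (275,121) and (149,121), and the far rim of the held tube's foot is at about (257,169). Now I'll measure these.

```bash
python3 - <<'E'
from h import *
c=np.load("w2.npy",allow_pickle=True).item()
im=cv2.imread("pics/w2.png");g=cv2.cvtColor(im,cv2.COLOR_BGR2GRAY).astype(float);gf=cv2.GaussianBlur(g,(3,3),0)
def edge(seq,sgn):  # subpixel strongest gradient
    d=np.diff(seq)*sgn; i=d.argmax(); a=d[max(i-1,0):i+2]; return i+.5+(0 if len(a)<3 else .5*(a[0]-a[2])/(a[0]-2*a[1]+a[2]+1e-9))
# hsv based: use saturation to separate plate from table shadow
S=cv2.cvtColor(im,cv2.COLOR_BGR2HSV)[...,1].astype(float)
fit=lambda a,b:np.polyfit(a,b,1)
r=np.arange(70,110);xr=[265+edge(S[k,265:285],1) for k in r];pr=fit(r,xr);print("right",pr,np.std(np.array(xr)-np.polyval(pr,r)))
q=np.arange(180,262);yb=[110+edge(S[110:130,k],1) for k in q];pb=fit(q,yb);print("bot",pb,np.std(np.array(yb)-np.polyval(pb,q)))
q2=np.arange(190,268);yt=[50+edge(S[50:70,k][::-1],1) for k in q2];yt=[119-2*0-(v-50)+0 for v in yt];pt=fit(q2,yt);print("top",pt,np.std(np.array(yt)-np.polyval(pt,q2)))
def pl(u,v):return onplane(c,u,v,.016)[:2]
def inter(pr,pb):
    y=(pb[0]*pr[1]+pb[1])/(1-pr[0]*pb[0]);return np.polyval(pr,y),y
BR=pl(*inter(pr,pb));TR=pl(*inter(pr,pt));print(inter(pr,pb),inter(pr,pt),BR,TR,np.linalg.norm(TR-BR))
BL=pl(180,np.polyval(pb,180));TL=pl(190,np.polyval(pt,190))
for A,B in((BR,BL),(TR,TL)):print("yaw",np.degrees(np.arctan2(*(B-A)[::-1]))-90)
d=TR-BR;yaw=np.arctan2(d[1],d[0]);print("yaw right edge",np.degrees(yaw))
d=BL-BR;yaw=np.arctan2(d[1],d[0])-np.pi/2
u=np.array([np.cos(yaw),np.sin(yaw)]);v=np.array([-u[1],u[0]])
print("stub from plate",(BR+TR)/2+.03*v)
p=cv2.HoughCircles(cv2.resize(im[60:120,225:280,1],None,fx=6,fy=6,interpolation=2),cv2.HOUGH_GRADIENT,1.5,500,param1=60,param2=20,minRadius=40,maxRadius=110)
print(p); x,y,rr=p[0,0];uu,vv=225+(x+.5)/6-.5,60+(y+.5)/6-.5;print(uu,vv,rr/6,onplane(c,uu,vv,.05)[:2],onplane(c,uu,vv,.076)[:2])
for cc in (im[60:122:2,252,1],im[88,225:281:2,1]):print(cc.tolist())
print("post rows");print(im[155:200:1,256].tolist())
cv2.imwrite("pics/m2.png",np.hstack([cv2.resize(im[150:230,205:305],None,fx=5,fy=5,interpolation=2)[:400,:400],cv2.resize(im[50:130,215:295],None,fx=5,fy=5,interpolation=2)]))
E
```

```text
right [-3.46943639e-03  2.74253270e+02] 0.30956265698919005
bot [-2.83155868e-03  1.21462711e+02] 0.2512044066652245
top [-5.12499372e-03  1.09973595e+02] 0.23104004449562882
(np.float64(273.8345533311142), np.float64(120.68733275414053)) (np.float64(273.87659371944693), np.float64(108.56997893991674)) [0.58655733 0.17273617] [0.60169983 0.16906791] 0.01558048096972525
yaw -14.193986023452965
yaw -14.059673672010206
yaw right edge -13.617529201777513
stub from plate [0.60148475 0.19998617]
[[[225.75 150.75  77.65]]]
262.20834 84.708336 12.941667 [0.63258005 0.17798141] [0.63113378 0.17896494]
[54, 53, 53, 52, 50, 50, 44, 60, 82, 95, 113, 113, 113, 114, 111, 113, 113, 109, 94, 78, 72, 57, 50, 46, 51, 52, 51, 48, 52, 52, 46]
[52, 51, 50, 49, 49, 49, 54, 71, 81, 93, 107, 114, 112, 112, 114, 113, 113, 106, 83, 72, 56, 50, 53, 54, 50, 80, 115, 198]
post rows
[[83, 103, 116], [86, 105, 118], [102, 124, 139], [138, 169, 191], [165, 200, 223], [184, 222, 239], [189, 225, 241], [190, 227, 242], [192, 227, 242], [189, 225, 241], [190, 226, 242], [188, 225, 241], [174, 211, 230], [125, 147, 163], [89, 96, 102], [83, 88, 92], [81, 88, 92], [85, 91, 94], [84, 90, 95], [87, 92, 97], [95, 102, 107], [108, 114, 120], [113, 119, 124], [116, 122, 129], [112, 119, 128], [94, 101, 107], [85, 89, 94], [87, 91, 97], [99, 105, 110], [107, 113, 119], [112, 116, 123], [112, 118, 125], [113, 119, 125], [109, 115, 122], [111, 117, 124], [113, 119, 126], [109, 116, 122], [111, 117, 124], [110, 117, 124], [112, 119, 125], [109, 116, 122], [109, 117, 123], [111, 118, 125], [111, 118, 123], [109, 117, 123]]
```

View pics/m2.png

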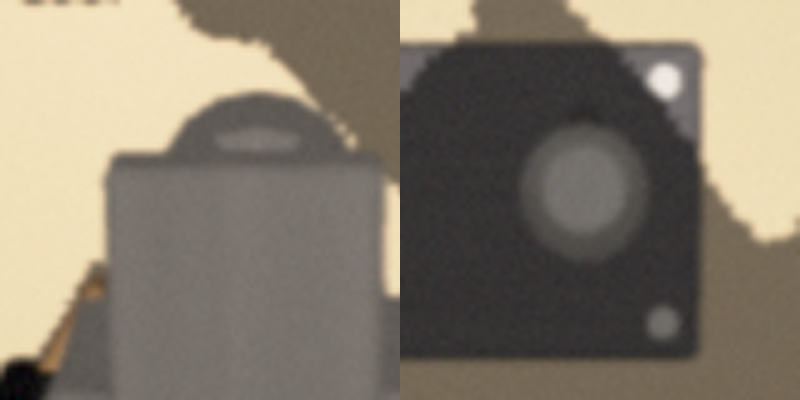

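```bash
python3 - <<'E'
from h import *
c=np.load("w2.npy",allow_pickle=True).item()
s=ctrl.get_state();T=R.from_rotvec(s["tool_rot"]).as_matrix();p0=np.array(s["position"]);print(p0,c["cx"],c["cy"])
loc=lambda P:T.T@(P-p0)
zf=p0[2]-.1225
print("foot far rim (tool)",loc(onplane(c,256.2,168,zf)))
print("ledge end mid",loc(onplane(c,253.8,181,zf+.18)))
for n,(u,v,z) in dict(outer=(251.4,88,.076),cap=(251.4,87.3,.086)).items():P=onplane(c,u,v,z);print(n,P,loc(P))
TR=onplane(c,274,58.2,.016);BR=onplane(c,273.8,120.7,.016);BL=onplane(c,180,121,.016)
a=np.radians(-14.1);u=np.array([np.cos(a),np.sin(a),0]);v=np.array([-u[1],u[0],0])
P=(TR+BR)/2+.03*v;print("plate",P,loc(P),np.linalg.norm(TR-BR))
E
```

```text
[0.53981393 0.20815149 0.27693345] 255.23540737739967 191.56891110566482
foot far rim (tool) [ 0.01742934 -0.00139302  0.1224952 ]
ledge end mid [ 0.04808252 -0.00286375 -0.05751215]
outer [0.63069213 0.1914064  0.076     ] [ 0.09221532 -0.00675435  0.20090846]
cap [0.63084776 0.19126099 0.086     ] [ 0.09240076 -0.0066354   0.19090862]
plate [0.63157875 0.19273622 0.016     ] [ 0.09275185 -0.00836434  0.26090575] 0.07762076295416799
```

```bash
python3 inch.py '.03 -.002 0 0 .2;.06 -.004 0 0 .2;.08 -.0055 0 0 .2;.0938 -.0055 0 0 .2;.0938 -.0055 .02 0 .2;.0938 -.0055 .04 0 .2;.0938 -.0055 .06 0 .2;.0938 -.0055 .06 0 .2;.0938 -.0055 .06 0 .2' 60 && python3 - <<'E'
from h import *
c,im=grab("wrist","pics/w3.png");np.save("w3.npy",c,allow_pickle=True)
c2,im2=grab("side","pics/s3.png");np.save("s3.npy",c2,allow_pickle=True)
s=ctrl.get_state();T=R.from_rotvec(s["tool_rot"]).as_matrix();print(s["position"],T.T@np.array(s["ft_force"]),T.T@(np.array([.63069,.1914,.1225+.09])-s["position"]))
x,y=proj(c2,[.63,.191,.09])[0].astype(int);print(x,y)
cv2.imwrite("pics/m3.png",np.hstack([cv2.resize(im2[y-60:y+40,x-50:x+50,::-1],(500,500),interpolation=2)]))
E
```

```text
time: 5.9
position: [0.6319, 0.1907, 0.2173]
tool_rot: [3.116, -0.394, -0.001]
ft_force: [-0.9, 0.6, -2.5]
grip_width: 0.435
grip_force: 59.9
[0.63231966 0.19207026 0.21892367] [-0.13521532 -0.44209205  2.37090489] [-0.0014243   0.00105908  0.00642015]
231 233
```

View pics/m3.png

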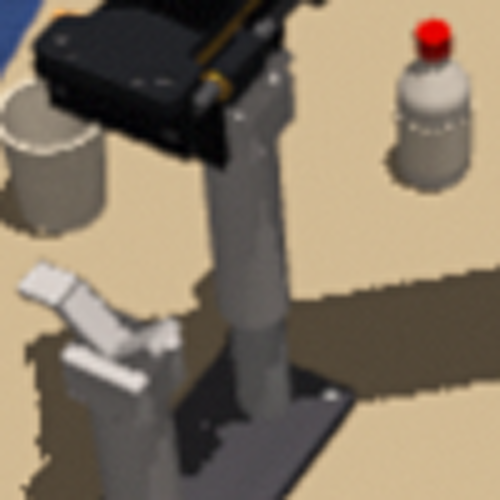

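The side crop shows the tube just above the stub, possibly a couple of millimetres off sideways. I'll measure the edges of both.

```bash
python3 - <<'E'
from h import *
c=np.load("s3.npy",allow_pickle=True).item();im=cv2.imread("pics/s3.png")
x0,y0=231-50,233-60
T=R.from_rotvec(ctrl.get_state()["tool_rot"]).as_matrix();p=np.array(ctrl.get_state()["position"])
foot=p+np.array([0,0,-.1225])
for n,b in(("tube",foot),("stub",[.63069,.1914,.016])):
    for dz in(0,.02,.04,.06,.08):
        q=proj(c,np.array(b)+[0,0,dz])[0];print(n,dz,q.round(2))
g=im[...,1].astype(int);S=cv2.cvtColor(im,cv2.COLOR_BGR2HSV)[...,1]
for r in (203,210,217,224,230,234,239,243,247,250,253,256):print(r,list(zip(range(220,244),g[r,220:244].tolist(),S[r,220:244].tolist())) if r in(217,247) else (g[r,220:244].tolist()))
E
```

```text
tube 0 [230.53 232.22]
tube 0.02 [230.06 226.95]
tube 0.04 [229.59 221.55]
tube 0.06 [229.1  216.03]
tube 0.08 [228.6  210.38]
stub 0 [232.97 252.18]
stub 0.02 [232.55 247.37]
stub 0.04 [232.12 242.45]
stub 0.06 [231.68 237.41]
stub 0.08 [231.23 232.26]
203 [13, 6, 5, 5, 6, 10, 33, 69, 82, 82, 84, 89, 92, 97, 80, 72, 110, 168, 187, 187, 186, 186, 186, 186]
210 [187, 154, 100, 77, 77, 82, 83, 85, 85, 83, 84, 84, 81, 81, 79, 75, 75, 137, 179, 186, 186, 186, 186, 186]
217 [(220, 187, 76), (221, 187, 77), (222, 136, 72), (223, 80, 27), (224, 77, 13), (225, 81, 18), (226, 81, 18), (227, 84, 20), (228, 85, 17), (229, 85, 17), (230, 84, 20), (231, 83, 15), (232, 83, 18), (233, 89, 19), (234, 87, 22), (235, 78, 13), (236, 73, 7), (237, 94, 49), (238, 163, 76), (239, 187, 77), (240, 187, 77), (241, 187, 77), (242, 186, 77), (243, 185, 76)]
224 [186, 186, 177, 123, 77, 77, 81, 83, 82, 83, 85, 87, 89, 95, 95, 94, 91, 81, 136, 178, 186, 187, 186, 187]
230 [79, 68, 70, 70, 75, 78, 82, 83, 84, 85, 87, 90, 92, 94, 95, 95, 92, 90, 101, 164, 187, 187, 187, 187]
234 [119, 75, 71, 73, 72, 77, 81, 82, 8
[... 225 characters left out ...]
75, 73, 73, 79, 75, 70, 71, 71, 72, 71]
247 [(220, 68, 84), (221, 55, 66), (222, 37, 26), (223, 30, 23), (224, 30, 8), (225, 28, 25), (226, 28, 25), (227, 37, 19), (228, 58, 13), (229, 72, 7), (230, 74, 13), (231, 76, 10), (232, 76, 7), (233, 77, 10), (234, 84, 12), (235, 89, 11), (236, 90, 8), (237, 86, 6), (238, 63, 12), (239, 37, 0), (240, 31, 8), (241, 32, 15), (242, 34, 27), (243, 45, 57)]
250 [35, 29, 28, 29, 29, 30, 31, 32, 54, 71, 74, 75, 75, 76, 83, 89, 87, 87, 73, 45, 30, 30, 27, 30]
253 [28, 30, 29, 30, 27, 29, 29, 29, 44, 64, 73, 73, 76, 80, 83, 86, 86, 86, 79, 65, 68, 75, 78, 75]
256 [31, 30, 31, 28, 28, 28, 28, 31, 30, 33, 43, 65, 78, 77, 83, 81, 79, 79, 76, 76, 77, 76, 76, 77]
```

```bash
python3 inch.py '-.0005 0 .008 0 .2;-.0005 0 .014 0 .2;-.0005 0 .02 0 .2;-.0005 0 .026 0 .2;-.0005 0 .03 0 .2;-.0005 0 .03 0 .2'
```

```text
time: 6.6
position: [0.6312, 0.1919, 0.1868]
tool_rot: [3.116, -0.391, 0.001]
ft_force: [1.6, -2.9, -3.5]
grip_width: 0.428
grip_force: 59.9
```

```bash
python3 inch.py '0 .0007 .01 0 .2;0 .0007 .018 0 .2;0 .0007 .026 0 .2;0 .0007 .034 0 .2;0 .0007 .04 0 .2;0 .0007 .044 0 .2;0 .0007 .044 0 .2'
```

```text
time: 7.3
position: [0.6304, 0.1915, 0.1415]
tool_rot: [3.116, -0.391, -0.002]
ft_force: [4.0, -4.2, -5.9]
grip_width: 0.433
grip_force: 60.0
```

```bash
python3 inch.py '0 0 .002 0 .2;0 0 .004 0 .2;0 0 .005 0 .2;0 0 .005 0 .2' && python3 - <<'E'
from h import *
c,im=grab("wrist","pics/w4.png");np.save("w4.npy",c,allow_pickle=True)
c2,im2=grab("side","pics/s4.png")
x,y=proj(c2,[.63,.191,.09])[0].astype(int)
cv2.imwrite("pics/m4.png",np.hstack([cv2.resize(im2[y-60:y+40,x-50:x+50,::-1],(400,400),interpolation=2),cv2.resize(im[:,:,::-1][60:260,155:355],(400,400),interpolation=2)]))
E
```

```text
time: 7.7
position: [0.6306, 0.1915, 0.1386]
tool_rot: [3.116, -0.391, -0.0]
ft_force: [1.9, -5.0, 3.9]
grip_width: 0.431
grip_force: 60.0
```

View pics/m4.png

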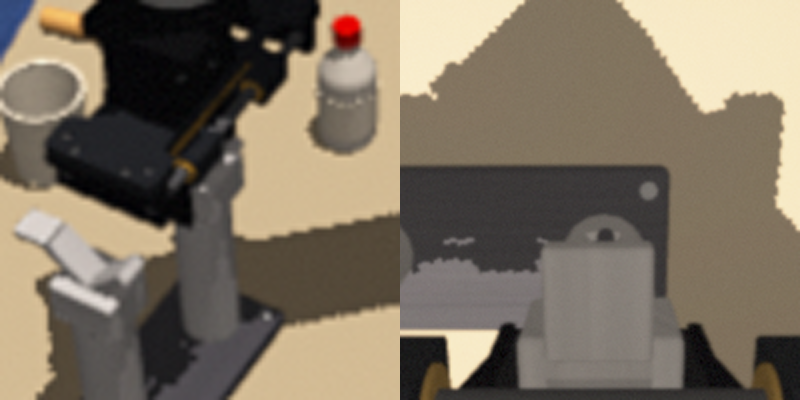

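The crops show the tube down at the plate. The dark hole in its wall faces the cradle's +x, at crop position (605,235). I'll press a bit more to confirm it has bottomed.

```bash
python3 inch.py '0 0 .002 0 .2;0 0 .004 0 .2;0 0 .005 0 .2;0 0 .005 0 .2'; python3 inch.py '0 0 -.004 0 .2;0 0 -.004 0 .2'
```

```text
time: 8.2
position: [0.6316, 0.1914, 0.1384]
tool_rot: [3.116, -0.392, 0.005]
ft_force: [-2.9, -7.7, 20.7]
grip_width: 0.428
grip_force: 60.1
time: 8.4
position: [0.6309, 0.1915, 0.1385]
tool_rot: [3.116, -0.391, 0.001]
ft_force: [0.6, -5.0, 5.9]
grip_width: 0.433
grip_force: 60.0
```

```bash
python3 inch.py '0 0 0 0 1;0 0 0 0 1;0 0 0 0 1;0 0 -.02 0 1;0 0 -.06 0 1;0 0 -.1 0 1;.03 0 -.14 0 1;.06 0 -.15 0 1;.09 0 -.15 0 1;.09 0 -.15 0 1;.09 0 -.15 0 1' && python3 - <<'E'
from h import *
c,im=grab("wrist","pics/w5.png");np.save("w5.npy",c,allow_pickle=True)
a=np.radians(-14.2);u=np.array([np.cos(a),np.sin(a),0]);S=np.array([.6307,.1915,0])
x,y=proj(c,S+.019*u+[0,0,.058])[0].astype(int);print(x,y);y=min(y,330)
cv2.imwrite("pics/m5.png",np.hstack([cv2.resize(im[y-50:y+50,x-50:x+50,::-1],(400,400),interpolation=2),cv2.resize(im[:,:,::-1][0:300,56:356],(400,400),interpolation=2)]))
E
```

```text
time: 9.5
position: [0.7172, 0.1712, 0.2857]
tool_rot: [-3.116, 0.389, 0.006]
ft_force: [-0.8, -0.6, -0.4]
grip_width: 0.995
grip_force: 0.0
257 217
```

View pics/m5.png

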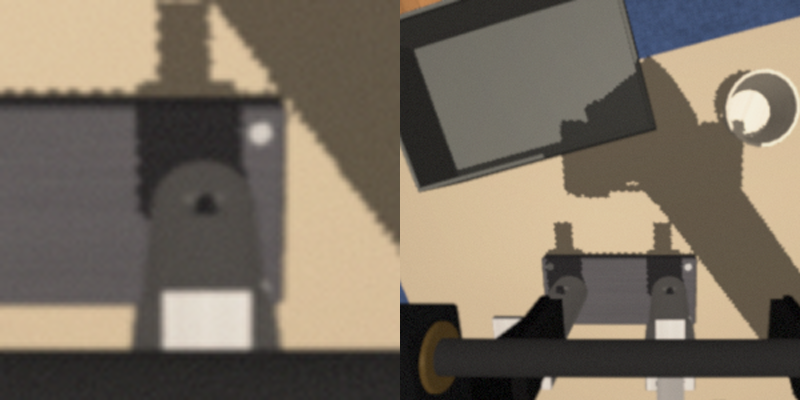

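The crops show both tubes with the same dark hole-and-button pattern and their ledges in line, so the button is out. Next is the telescope.

```bash
python3 inch.py '-.03 .018 0 -.14 1;-.06 .036 0 -.28 1;-.09 .054 0 -.42 1;-.12 .072 0 -.56 1;-.15 .09 0 -.7 1;-.18 .108 0 -.84 1;-.21 .126 0 -.98 1;-.235 .14 0 -1.12 1;-.258 .155 .01 -1.26 1;-.258 .155 .02 -1.4 1;-.258 .155 .036 -1.559 1;-.258 .155 .036 -1.559 1;-.258 .155 .036 -1.559 1' && python3 - <<'E'
from h import *
c,im=grab("wrist","pics/w6.png");np.save("w6.npy",c,allow_pickle=True)
s=ctrl.get_state();T=R.from_rotvec(s["tool_rot"]).as_matrix();p0=np.array(s["position"]);print(p0,np.degrees(np.arctan2(T[1,0],T[0,0])),s["joint_positions"])
hsv=cv2.cvtColor(im,cv2.COLOR_RGB2HSV)
print(proj(c,[[.4285,.0838,.018],[.4545,.18,.018],[.4025,-.0125,.018]]))
m=((hsv[...,1]>130)&(hsv[...,0]>8)&(hsv[...,0]<28)&(hsv[...,2]>60)).astype(np.uint8)
n,l,st,ce=cv2.connectedComponentsWithStats(m)
for i in range(1,n):
    if st[i][4]>200:print(st[i],ce[i])
E
```

```text
time: 10.85
position: [0.4287, 0.0842, 0.2516]
tool_rot: [2.493, 1.911, -0.001]
ft_force: [0.4, 0.6, -0.7]
grip_width: 1.001
grip_force: 0.0
[0.4293169  0.08411593 0.25204225] 74.94546523989627 [ 0.3641303  -0.14910441 -0.55210355  1.87924408 -0.0789598   1.38949505
 -0.43153666]
[[254.16157066 165.80858857]
 [254.29405221  84.34718715]
 [254.0692694  237.56912807]]
[ 238   83   32  159 3514] [254.14797951 159.6363119 ]
[ 70 243  28  52 521] [ 78.88483685 268.21305182]
[413 242  28  53 474] [431.79535865 268.47679325]
[ 230  303  282   21 3463] [382.39618828 315.24227548]
```

View pics/w6.png

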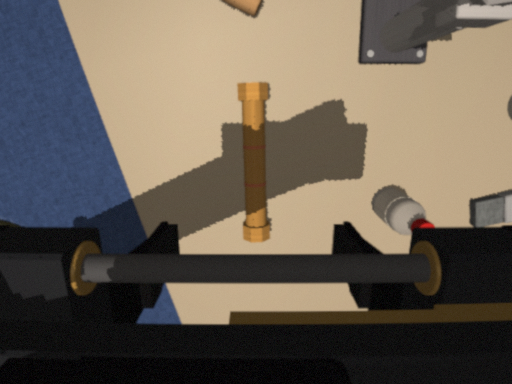

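The telescope is centred under the gripper: its ends are at (253,83) and (257,241), and it is turned about 1° from the tool. I'll go down and grasp it.

```bash
python3 inch.py '-.001 .0005 .05 -.02 1;-.001 .0005 .1 -.02 1;-.001 .0005 .15 -.02 1;-.001 .0005 .19 -.02 1;-.001 .0005 .22 -.02 1;-.001 .0005 .24 -.02 1;-.001 .0005 .246 -.02 1;-.001 .0005 .246 -.02 1;-.001 .0005 .246 -.02 .2;-.001 .0005 .246 -.02 .2;-.001 .0005 .246 -.02 .1;-.001 .0005 .246 -.02 .1;-.001 .0005 .246 -.02 .1;-.001 .0005 .246 -.02 .1;-.001 .0005 .246 -.02 .1;-.001 .0005 .246 -.02 .1;-.001 .0005 .246 -.02 .1' 25
```

```text
time: 12.6
position: [0.4288, 0.0825, 0.0054]
tool_rot: [-2.471, -1.938, 0.003]
ft_force: [-3.7, 0.3, 2.9]
grip_width: 0.314
grip_force: 25.0
```

```bash
python3 inch.py '0 0 -.02 0 .1;0 0 -.06 0 .1;0 0 -.1 0 .1;0 0 -.14 0 .1;0 0 -.18 0 .1;0 0 -.22 0 .1;.025 .02 -.2416 0 .1;.05 .04 -.2416 0 .1;.075 .06 -.2416 0 .1;.1 .08 -.2416 0 .1;.125 .1 -.2416 0 .1;.15 .12 -.2416 0 .1;.175 .14 -.2416 0 .1;.195 .16 -.2416 0 .1;.209 .1702 -.2416 0 .1;.209 .1702 -.2416 0 .1;.209 .1702 -.2416 0 .1;.209 .1702 -.2416 0 .1' 40 && python3 - <<'E'
from h import *
s=ctrl.get_state();T=R.from_rotvec(s["tool_rot"]).as_matrix();p0=np.array(s["position"]);print(p0,np.degrees(np.arctan2(T[1,0],T[0,0])),T.T@(np.array([.6439,.2449,.1784])-p0),s["ft_force"])
c2,im2=grab("side","pics/s7.png");c3,im3=grab("top","pics/t7.png")
x,y=proj(c2,[.644,.245,.2])[0].astype(int);x3,y3=proj(c3,[.644,.245,.2])[0].astype(int)
cv2.imwrite("pics/m7.png",np.hstack([cv2.resize(im2[y-60:y+60,x-60:x+60,::-1],(400,400),interpolation=2),cv2.resize(im3[:,:,::-1][y3-40:y3+40,x3-40:x3+40],(400,400),interpolation=2)]))
E
```

```text
time: 14.4
position: [0.6444, 0.2438, 0.2468]
tool_rot: [2.472, 1.938, -0.002]
ft_force: [-0.3, 1.0, -2.7]
grip_width: 0.308
grip_force: 40.0
[0.64441022 0.24379981 0.24677433] 76.17201393181132 [ 0.0010363  -0.00072867  0.06837335] [-0.33944992  1.00713145 -2.67449077]
```

View pics/m7.png

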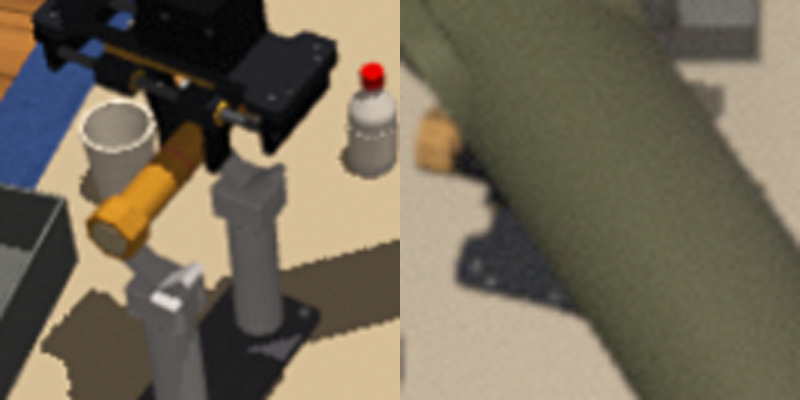

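The crops show the telescope held level above both forks and in line with them. I'll lower it slowly.

```bash
python3 inch.py '.001 0 .02 0 .1;.001 0 .04 0 .1;.001 -.0007 .052 0 .1;.001 -.0007 .058 0 .1;.001 -.0007 .061 0 .1;.001 -.0007 .063 0 .1;.001 -.0007 .065 0 .1;.001 -.0007 .065 0 .1'
```

```text
time: 15.3
position: [0.6447, 0.2459, 0.1824]
tool_rot: [2.472, 1.938, 0.001]
ft_force: [0.4, -0.5, -2.0]
grip_width: 0.309
grip_force: 40.0
```

Still free. I'll go down in 1 mm steps.

```bash
python3 inch.py '0 0 .001 0 .1;0 0 .002 0 .1;0 0 .002 0 .1;0 0 .002 0 .1'; python3 inch.py '0 0 .001 0 .1;0 0 .0015 0 .1;0 0 .0015 0 .1'
```

```text
time: 15.7
position: [0.6445, 0.2458, 0.1801]
tool_rot: [2.472, 1.938, -0.0]
ft_force: [0.5, -0.3, -2.4]
grip_width: 0.309
grip_force: 40.0
time: 16.0
position: [0.6445, 0.2459, 0.1788]
tool_rot: [2.472, 1.938, 0.0]
ft_force: [-0.5, 0.1, -2.3]
grip_width: 0.309
grip_force: 40.0
```

```bash
python3 inch.py '0 0 .001 0 .1;0 0 .001 0 .1;0 0 .001 0 .1'; python3 inch.py '0 0 .001 0 .1;0 0 .001 0 .1;0 0 .001 0 .1'
```

```text
time: 16.3
position: [0.6445, 0.2459, 0.1784]
tool_rot: [2.472, 1.938, 0.001]
ft_force: [-2.9, -0.8, 3.9]
grip_width: 0.311
grip_force: 40.0
time: 16.6
position: [0.6446, 0.2459, 0.1783]
tool_rot: [2.472, 1.938, 0.001]
ft_force: [-4.6, -1.5, 7.9]
grip_width: 0.309
grip_force: 40.0
```

It is seated at the expected height with a light load. I'll ease off, release slowly and withdraw.

```bash
python3 inch.py '0 0 -.0012 0 .1;0 0 -.0012 0 .1;0 0 -.0012 0 .34;0 0 -.0012 0 .38;0 0 -.0012 0 .5;0 0 -.0012 0 .7;0 0 -.0012 0 1;0 0 -.0012 0 1;0 0 -.0012 0 1;0 0 -.02 0 1;0 0 -.05 0 1;0 0 -.09 0 1;0 0 -.13 0 1;-.02 -.03 -.15 0 1;-.05 -.06 -.15 0 1;-.08 -.1 -.15 0 1;-.1 -.13 -.15 0 1;-.12 -.16 -.15 0 1;-.12 -.16 -.15 0 1;-.12 -.16 -.15 0 1' 10 && python3 - <<'E'
from h import *
c2,im2=grab("side","pics/s8.png");c3,im3=grab("top","pics/t8.png")
x,y=proj(c2,[.644,.245,.2])[0].astype(int);x3,y3=proj(c3,[.644,.245,.2])[0].astype(int)
cv2.imwrite("pics/m8.png",np.hstack([cv2.resize(im2[y-60:y+60,x-60:x+60,::-1],(400,400),interpolation=2),cv2.resize(im3[:,:,::-1][y3-40:y3+40,x3-40:x3+40],(400,400),interpolation=2)]))
hs=cv2.cvtColor(im3,cv2.COLOR_RGB2HSV);m=(hs[...,1]>110).astype(np.uint8);m[:y3-30]=0;m[y3+30:]=0;m[:,:x3-40]=0;m[:,x3+45:]=0
n,l,st,ce=cv2.connectedComponentsWithStats(m);i=1+st[1:,4].argmax();r=cv2.minAreaRect(cv2.findNonZero((l==i).astype(np.uint8)));print(r)
print(onplane(c3,*r[0],.191),proj(c3,[.6439,.2449,.191]))
E
```

```text
time: 18.6
position: [0.4606, 0.1672, 0.3274]
tool_rot: [2.471, 1.936, 0.002]
ft_force: [0.2, 0.1, 0.4]
grip_width: 1.004
grip_force: 0.0
((196.3468475341797, 164.31578063964844), (46.444366455078125, 10.43887710571289), 15.751173973083496)
[0.64961386 0.27788081 0.191     ] [[206.95798557 166.02761231]]
```

View pics/m8.png

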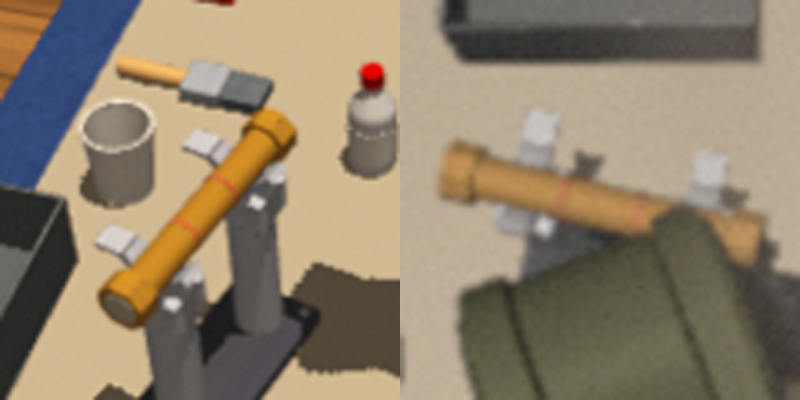

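The telescope lies in both notches, centred lengthwise: its top-crop ends at 441 and 765 put the middle within about 1 px of the rest point. The arm is clear, so I'll hand in.

```bash
python3 -c "
from bench import ctrl
print(ctrl.close_job())"
```

```text
the job is handed in; nothing more can be done
None
```

The tall post is fully down on the stub with its button hole facing the button, the telescope rests in both forks, and I handed the job in at about 18.7 s; the hand-in reported no verdict.

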